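# Put away the enzyme vial, sample bottles and culture plates after a run

### The job

Clear up the bench after the run: first of all, before anything else is moved, stand the red-capped enzyme vial back on the metal bed of the blue cold tray so that it does not warm up; then stand the green-capped and the blue-capped bottle in free bays of the orange rack, and stack the two culture plates in the steel incubator tray, the dark red blood plate flat on the tray's floor and the yellow plate squarely on top of it, since that one is read first. Keep every bottle upright and every plate level, set them down without dropping them, and leave the white-capped bottle in the rack and the tip box where they are.

Things in the scene. Friction and masses are not known exactly. Their poses are not given: they have to be found in the camera images.
- enzyme_vial: Squat amber glass vial with a red screw cap and a white label band, standing on the bench; 28 mm across the cap, 27 mm across the glass, 50 mm tall (cap from 34 to 50 mm up), about 30 g. Origin: centre of its underside, z up along its axis.
- green_bottle: White straight-sided sample bottle with a green ribbed screw cap, standing on the bench; 34 mm across the cap, 33 mm across the body, 66 mm tall (cap from 48 to 66 mm up), about 45 g. Origin: centre of its underside, z up along its axis.
- blue_bottle: The same bottle with a blue cap (34 mm across, 66 mm tall, cap from 48 to 66 mm up, about 45 g), standing on the bench. Origin: centre of its underside, z up along its axis.
- blood_plate: Closed round culture plate with dark red agar under a clear flat lid, lying on the bench; a disc 60 mm across and 15 mm high, rigid, about 30 g. Origin: centre of its underside, z up.
- yellow_plate: Closed round culture plate with straw-yellow agar under a clear flat lid, lying on the bench; a disc 60 mm across and 15 mm high, rigid, about 30 g. Origin: centre of its underside, z up.
- cold_tray: Blue insulated cold tray with a bare aluminium bed, fixed to the bench; outside 120 mm (its x) by 150 mm (its y) and 40 mm high, walls 12 mm. The bed, 96 by 126 mm, lies 24 mm above the origin, so the rim stands 16 mm above the bed. Origin: centre of its underside, on the bench; z up.
- rack: Orange open-topped bottle rack, fixed; 112 mm (its x) by 166 mm (its y), all walls 30 mm high and 4 mm thick. Six square bays, 50 by 50 mm inside, floor 4 mm above the origin; bay centres at x = -27 and +27, y = -54, 0 and +54 mm. The white-capped bottle stands in the bay x = +27, y = 0; the others are free. Origin: centre of its underside, on the bench; z up.
- plate_tray: Shallow stainless steel incubator tray, fixed to the bench, empty; 120 mm (its x) by 170 mm (its y), rim 14 mm high, walls 3 mm, flat floor 114 by 164 mm lying 3 mm above the origin. Origin: centre of its underside, on the bench; z up.
- white_bottle: The same sample bottle with a white cap (34 mm across, 66 mm tall), already standing loose in the orange rack; to be left where it is. Origin: centre of its underside, z up.
- tip_box: Closed clear box of yellow pipette tips standing on the bench beyond the trays; 83 mm (its x) by 120 mm (its y), 50 mm high, loose; to be left where it is. Origin: centre of its underside, z up.
Mind the look-alikes: they are no part of the job. Of the things that look like the blue_bottle, take the one that is nearest to the robot's base at the start.

How it is judged:
By the outcome, as a careful person would: the job done as asked, in the order asked, and still so for the second after the job is handed in, with the robot touching nothing.
It also fails if it takes over 122 s, if anything falls off the work surface, if the arm or the gripper's body presses on something with over 40 N, if the wrist force passes 120 N, or if a joint passes its speed limit or range.

### The arm

A 7-joint arm with a two-finger parallel gripper is mounted at the origin on the work surface. World frame = base frame: x ahead of the robot, y to its left, z up, the work surface at z = 0. Lengths are in m, angles in rad, forces in N, time in s.
With the tool pointing down it reaches from about 0.4 to 0.85 m from the base axis. Payload 10.4 kg.
Tool frame: the origin (TCP) lies at the very end of the fingers, on their centre line; the grasp point (between the pads) lies 19 mm behind it; z points along the fingers, y is the line along which they close (so a half turn about z gives the same grasp; the last joint's range is limited). The gripper opens to 85 mm and grips with 20 to 120 N. Pads are 22 mm wide; open, the fingers measure 114 mm over their backs; the gripper's body (76 mm by 85 mm) begins 54 mm behind the grasp point. The pads swing forward as they close: fully open they stand 13 mm farther back than shut.
Start: joints at [1.219, 0.332, -0.065, 1.46, 0.022, 1.35, -0.088], TCP at [0.202, -0.592, 0.231] pointing down, gripper open.
Joint ranges: [-2.6, 2.6], [-0.5, 2.12], [-1.47, 1.34], [0.16, 2.42], [-1.27, 4.41], [0.06, 2.06], [-2.6, 2.6]. Speed limits (rad/s): [2.22, 2.22, 2.79, 2.79, 3.14, 3.14, 3.14].

### API

Orientations are given as a unit quaternion [x, y, z, w].
In Python, from workcell import manip, vision, order gives the robot as it stands. The module is installed in compiled form; this text tells all that it offers.
- The arm moves only by the tool move_arm, never from a script. Its argument "motion" is a list of rows, each a list of 3 entries, a list of its own where there are three numbers: the shift along the tool's x, y, z scaled (see below), then the turn, a rotation vector about the tool's x, y, z scaled (see below), then the opening, from -1 (shut) to 1 (fully open). In form: [[[dx, dy, dz], [wx, wy, wz], hand], ...]. A call has 1 to 12 rows; each row shifts and turns the commanded pose from where the row before left it, along the tool's axes as they then stand; what a row does not reach is not made up. The controller multiplies each number of a shift by 0.75 m and each number of a turn by pi/4 rad. A row lasts 1/10 s, in which the tool goes at most 50 mm and 8.59 degrees, less where a joint would pass 70% of its speed; a pose out of reach is approached as far as the arm can. A call with a number of a shift or a turn outside -1 to 1 is refused whole. A call with a gripper value outside its range is refused whole. The fingers move at their own pace and stop on an object; "newtons" is the grip in N (left out, the last holds). Time passes only in rows, so rows that do not move let the fingers close. It gives the time, the measured TCP pose, the force, the opening and the grip force at its end, in the units of the state.
- manip.get_obs(): the state, without advancing time (a new reading comes with each control period).
- vision.camera(name): name is "side" or "top"; returns a dict with "pixels" (400x640x3 uint8, red, green, blue), "fx", "fy", "cx", "cy" (pixels), "k1" (the pictures are not rectified: a ray, as slopes to the right and down, at radius r is drawn at 1 + k1 r^2 times it, then the intrinsics apply), "R" (3x3) and "t" (3): a world point X has camera coordinates R X + t. Camera axes: x right, y down, z forward; pixel columns grow to the right and rows downward; lengths in m; the calibration is good to about 2 mm. A picture is of the moment at which its call begins. There is no depth.
- order.hand_in(): hands the job in; it is judged then, once.
The state is a dict: "clock": time; "joint_pos": joint angles; "joint_velocities": joint speeds; "tau": joint torques, N m; "position": TCP position; "ee_rot": TCP orientation; "ft_force": force on the tool from outside, world axes, zero at the start; "torque": the same for the moment, N m; "grip_width": opening from 0.0 (shut) to 1.0 (fully open); "grasp_force": force on a finger pad.
Only numpy, scipy, OpenCV 4.12 (cv2) and the standard library are available. Lean on these libraries where they do the work, as an engineer would, in place of code of your own. Each camera call takes 0.05 s, during which the arm holds its last target. There are 200 camera calls.

## Working session

There is one attempt and no reset: what is moved stays moved. The work goes in short steps, Python scripts to look and compute and a tool call to move; the robot and the scene stay as the last step left them, time stands still between calls to the robot, and variables do not carry over. Pictures are saved under pics/ and viewed, at most 16 in all, crops included, and the job is handed in when it is done.

Besides the shell and the picture viewer there is one more tool, called after "Emit:" in YAML: its name, and indented under it one key for each argument. move_arm: Moves the arm, as the interface text tells. Its arguments: {"type":"object","properties":{"motion":{"type":"array"},"newtons":{"type":"number"}},"required":["motion"]}

```bash
mkdir -p pics; python3 - <<'E'
from workcell import manip, vision
import cv2, json, pickle
print(manip.get_obs())
d={}
for n in("side","top"):
    c=vision.camera(n);d[n]=c
    cv2.imwrite(f"pics/{n}0.png",c["pixels"][:,:,::-1])
    print({k:v for k,v in c.items() if k!="pixels"})
pickle.dump(d,open("c0.pkl","wb"))
E
```

```text
{'clock': 0.0, 'joint_pos': array([ 1.21941761,  0.33286826, -0.06467309,  1.46095738,  0.02160951,
        1.34989516, -0.0885136 ]), 'joint_velocities': array([ 6.68063757e-06,  6.96637400e-04, -1.68750189e-03, -1.97322337e-04,
       -2.45722565e-03,  9.98591305e-05, -1.89763351e-03]), 'tau': array([ 8.34452021e-04, -6.25439358e+01,  4.97184251e-02, -3.91603231e+01,
        1.63104379e-02,  9.90405679e-03, -1.81135294e-05]), 'position': array([ 0.20165799, -0.59117123,  0.23051045]), 'ee_rot': array([ 9.86519496e-01,  1.63642203e-01, -1.59015548e-04, -6.98408771e-04]), 'ft_force': array([-0.15786428,  1.42243867,  0.03500385]), 'torque': array([-0.02775027,  0.03660319,  0.00522053]), 'grasp_force': 0.0, 'grip_width': 1.004481206479332}
{'fx': 484.067557595209, 'fy': 484.067557595209, 'cx': 313.76802575737, 'cy': 206.9223797007166, 'k1': -0.11500044733791362, 'R': array([[ 0.99945755, -0.02804803, -0.01726015],
       [-0.03127128, -0.6438497 , -0.7645127 ],
       [ 0.01033013,  0.76463774, -0.64437754]]), 't': array([-0.55952947,  0.04923205,  0.96457241])}
{'fx': 423.36727125811274, 'fy': 423.36727125811274, 'cx': 320.2163054220172, 'cy': 198.9841919775023, 'k1': 0.02509701540289414, 'R': array([[-0.01905905, -0.99943426, -0.02771114],
       [-0.98358294,  0.02371686, -0.17889132],
       [ 0.17944734,  0.02384671, -0.98347851]]), 't': array([0.04168388, 0.56610974, 0.92494267])}
```

View pics/side0.png

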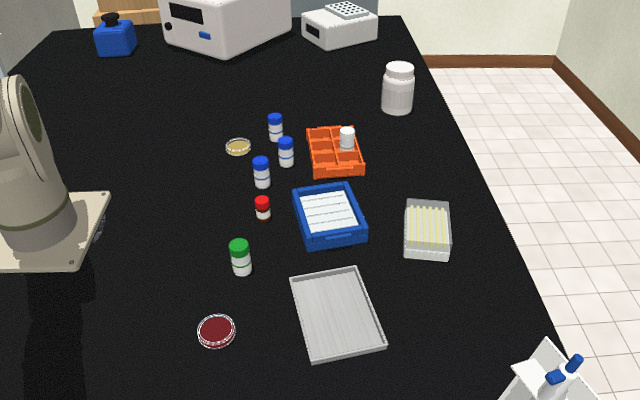

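View pics/top0.png

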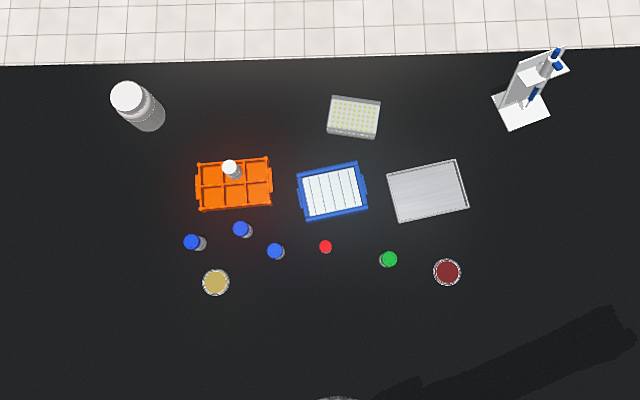

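```bash
cat > h.py <<'E'
import numpy as np, cv2, pickle
from scipy.optimize import least_squares
def proj(c,X):
    X=np.atleast_2d(X); p=X@np.array(c["R"]).T+c["t"]; s=p[:,:2]/p[:,2:]
    s=s*(1+c["k1"]*(s**2).sum(1,keepdims=True))
    return s*[c["fx"],c["fy"]]+[c["cx"],c["cy"]]
def cyl(r,z0,z1):
    a=np.linspace(0,2*np.pi,40,endpoint=False)
    return np.array([[r*np.cos(t),r*np.sin(t),z] for z in(z0,z1) for t in a])
def box(lx,ly,z0,z1):
    return np.array([[sx*lx/2,sy*ly/2,z] for z in(z0,z1) for sx in(-1,1) for sy in(-1,1)])
def at(P,x,y,z,w=0):
    c,s=np.cos(w),np.sin(w); return P@np.array([[c,-s,0],[s,c,0],[0,0,1]]).T+[x,y,z]
def stats(pts):
    h=cv2.convexHull(np.float32(pts)); m=cv2.moments(h)
    return m["m10"]/m["m00"],m["m01"]/m["m00"],m["mu20"]/m["m00"],m["mu11"]/m["m00"],m["mu02"]/m["m00"],m["m00"]
def blob(img,kind,near,roi=60):
    hsv=cv2.cvtColor(img,cv2.COLOR_RGB2HSV).astype(int); H,S,V=hsv[...,0],hsv[...,1],hsv[...,2]
    M={"red":((H<8)|(H>172))&(S>140)&(V>60),"green":(H>45)&(H<85)&(S>120)&(V>50),
       "blue":(H>105)&(H<130)&(S>130)&(V>60),"orange":(H>3)&(H<18)&(S>150)&(V>80),
       "yellow":(H>15)&(H<32)&(S>60)&(V>90),"light":(V>75),"cold":(H>98)&(H<125)&(S>120)&(V>50)}[kind].astype(np.uint8)
    n,l,st,ce=cv2.connectedComponentsWithStats(M)
    x,y=near; best=min((i for i in range(1,n) if st[i,4]>15),key=lambda i:np.min(np.sum((np.argwhere(l==i)-[y,x])**2,1)))
    ys,xs=np.nonzero(l==best)
    # pixel squares' corners
    pts=np.concatenate([np.c_[xs+a,ys+b] for a in(-.5,.5) for b in(-.5,.5)])
    return stats(pts), st[best].tolist()
def fit(views,P,x0,yaw=False):
    """views: list of (cam,stats); returns x,y,z(,yaw), px residual"""
    def f(v):
        r=[]
        for c,s in views:
            q=stats(proj(c,at(P,*v)))
            r+=[q[0]-s[0],q[1]-s[1]]
            if yaw: 
                n=s[2]+s[4]; r+=[20*(q[k]-s[k])/n for k in(2,3,4)]
        return np.array(r)
    o=least_squares(f,x0,x_scale=[.01,.01,.01,.1][:len(x0)],diff_step=1e-5)
    return o.x,np.abs(o.fun).max()
E
cat > m.py <<'E'
from h import *
d=pickle.load(open("c0.pkl","rb")); T,S=d["top"],d["side"]
def go(name,kind,pt,ps,P,yaw=None,x0=(.5,0,0)):
    a,sa=blob(T["pixels"],kind,pt); b,sb=blob(S["pixels"],kind,ps)
    x0=list(x0)+([yaw] if yaw is not None else [])
    v,r=fit([(T,a),(S,b)],P,x0,yaw is not None)
    print(name,v.round(4),"res",r.round(2),sa,sb, "dist",np.hypot(*v[:2]).round(3))
bc=cyl(.017,.048,.066)
go("vial","red",(325,247),(262,202),cyl(.014,.034,.05))
go("green","green",(389,260),(239,248),bc)
go("blueA","blue",(192,242),(275,119),bc)
go("blueB","blue",(241,229),(286,143),bc)
go("blueC","blue",(276,251),(261,163),bc)
go("blood","red",(447,272),(216,330),cyl(.028,.002,.011))
go("yellow","yellow",(215,283),(238,147),cyl(.028,.002,.011))
go("rack","orange",(234,205),(335,172),box(.112,.166,0,.03),0.)
go("cold","cold",(310,215),(340,240),box(.12,.15,0,.04),0.1)
go("ptray","light",(428,190),(337,313),box(.12,.17,0,.014),0.1)
go("white","light",(230,167),(347,133),cyl(.017,.048,.066))
E
python3 m.py
```

```text
vial [ 0.4584  0.0209 -0.0019] res 0.56 [319, 240, 13, 13, 133] [254, 195, 16, 16, 213] dist 0.459
green [ 0.4267 -0.1209 -0.0005] res 0.32 [381, 251, 17, 17, 205] [228, 238, 22, 20, 351] dist 0.443
blueA [0.4744 0.3234 0.0005] res 0.36 [183, 234, 17, 16, 213] [267, 112, 16, 13, 168] dist 0.574
blueB [ 0.5024  0.2135 -0.0006] res 0.31 [232, 221, 16, 15, 194] [277, 135, 17, 15, 196] dist 0.546
blueC [4.501e-01 1.355e-01 1.000e-04] res 0.44 [266, 243, 16, 16, 197] [252, 155, 17, 16, 230] dist 0.47
blood [ 0.3959 -0.2585  0.0054] res 0.42 [437, 262, 21, 21, 354] [200, 317, 31, 25, 587] dist 0.473
yellow [ 0.3829  0.2791 -0.0006] res 0.19 [204, 272, 24, 22, 388] [228, 140, 22, 15, 232] dist 0.474
rack [ 0.6138  0.2377  0.0025 -0.0013] res 1.77 [195, 156, 78, 57, 3369] [306, 125, 60, 55, 2262] dist 0.658
cold [5.891e-01 1.300e-03 5.000e-04 6.430e-02] res 1.17 [296, 160, 73, 63, 1241] [291, 181, 78, 72, 2395] dist 0.589
ptray [ 0.5889 -0.2265  0.0013  0.1962] res 0.71 [386, 159, 84, 65, 3792] [289, 265, 100, 101, 6785] dist 0.631
white [ 0.6166  0.2411 -0.0491] res 0.11 [195, 156, 78, 57, 3721] [306, 125, 60, 55, 2632] dist 0.662
```

```bash
cat > ov.py <<'E'
from h import *
d=pickle.load(open("c0.pkl","rb"))
def draw(poses,out,crop=dict(top=(180,145,480,305),side=(190,100,400,370)),k=dict(top=2.6,side=2.2)):
    ims=[]
    for n in("top","side"):
        x0,y0,x1,y1=crop[n];s=k[n]
        im=cv2.resize(d[n]["pixels"][y0:y1,x0:x1,::-1],None,fx=s,fy=s,interpolation=cv2.INTER_CUBIC)
        for lx,ly,z,p in poses:
            for P in (box(lx,ly,z,z)[:4],):
                q=proj(d[n],at(P[[0,1,3,2]],*p)); q=((q+.5-[x0,y0])*s-.5)
                cv2.polylines(im,[np.int32(np.round(q*16))],True,(255,0,255),1,cv2.LINE_AA,4)
        cv2.imwrite(f"pics/{out}_{n}.png",im)
if __name__=="__main__":
    draw([(.112,.166,.03,(.6138,.2377,0,0.06)),(.12,.15,.04,(.589,.0013,0,.15)),(.12,.17,.014,(.589,-.2265,0,.196))],"ov1")
E
python3 ov.py
```

```text
(no output)
```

View pics/ov1_top.png

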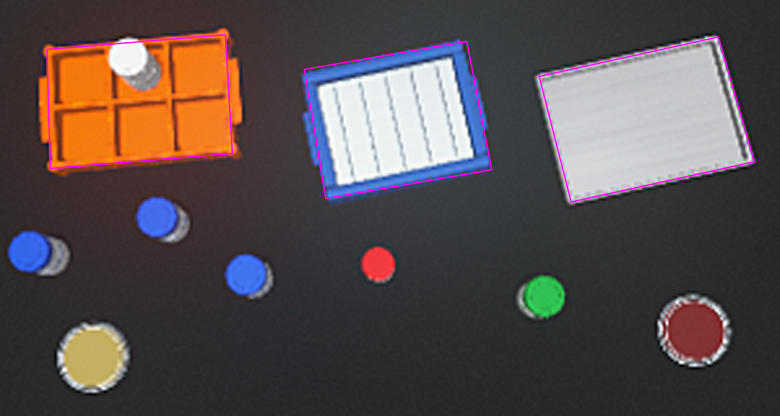

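View pics/ov1_side.png

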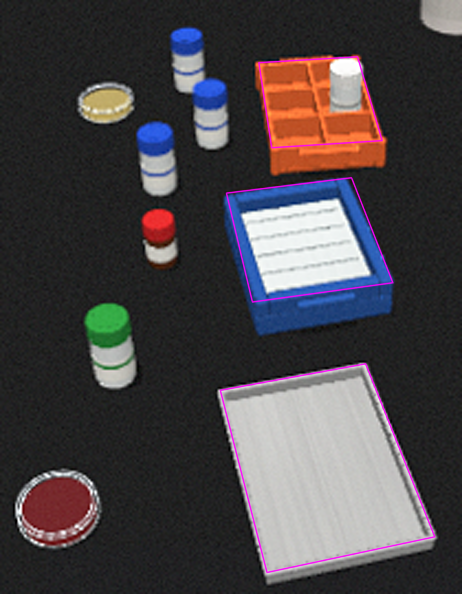

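All three blue-capped bottles look alike: A at top (192,242), B at (241,229) and C at (276,251). C is 0.470 m from the base, against 0.574 m for A and 0.546 m for B, so C is the one meant, and the enlarged crops confirm it. The outlines also fit the trays and the rack. Next I square the tool to world axes and go to the vial.

Emit:
move_arm:
  motion:
    - [[0, 0, 0], [0, 0, 0.14], 1]
    - [[0, 0, 0], [0, 0, 0.14], 1]
    - [[0, 0, 0], [0, 0, 0.14], 1]
    - [[0.023, -0.055, 0], [0, 0, 0], 1]
    - [[0.023, -0.055, 0], [0, 0, 0], 1]
    - [[0.023, -0.055, 0], [0, 0, 0], 1]
    - [[0.023, -0.055, 0], [0, 0, 0], 1]
    - [[0.023, -0.055, 0], [0, 0, 0], 1]
    - [[0.023, -0.055, 0], [0, 0, 0], 1]
    - [[0.023, -0.055, 0], [0, 0, 0], 1]
    - [[0.023, -0.055, 0], [0, 0, 0], 1]
    - [[0.023, -0.055, 0], [0, 0, 0], 1]

```text
clock: 1.3
position: [0.3577, -0.2186, 0.2312]
ee_rot: [1.0, -0.001, -0.0, 0.0]
ft_force: [0.5, -0.4, 0.6]
grip_width: 0.997
grasp_force: 0.0
```

```bash
cat > to.py <<'E'
import sys, numpy as np
from workcell import manip
from scipy.spatial.transform import Rotation as Ro
o=manip.get_obs(); p=o["position"]; r=Ro.from_quat(o["ee_rot"])
print("pos",p.round(4),"axes x",r.as_matrix()[:,0].round(3),"z",r.as_matrix()[:,2].round(4),"q",o["joint_pos"].round(2),"f",o["ft_force"].round(1),"t",round(o["clock"],2))
want=Ro.from_matrix(np.diag([1,-1,-1]))
print("turn scaled",((r.inv()*want).as_rotvec()/(np.pi/4)).round(4))
for a in sys.argv[1:]:
    t=np.array(eval(a)); s=r.inv().apply(t-p)/.75
    print(a,"scaled total",s.round(4),"min rows",int(np.ceil(np.linalg.norm(s)*.75/.048)))
E
python3 to.py ".4584,.0209,.2"
```

```text
pos [ 0.3577 -0.2186  0.2312] axes x [ 1.    -0.001 -0.   ] z [-2.e-04 -3.e-04 -1.e+00] q [ 0.83 -0.11 -0.36  1.95 -0.04  1.3  -1.09] f [ 0.5 -0.4  0.6] t 1.3
turn scaled [ 0.0004  0.0002 -0.0015]
.4584,.0209,.2 scaled total [ 0.134  -0.3196  0.0415] min rows 6
```

Emit:
move_arm:
  motion:
    - [[0.0224, -0.0532, 0], [0, 0, 0], 1]
    - [[0.0224, -0.0532, 0], [0, 0, 0], 1]
    - [[0.0224, -0.0532, 0], [0, 0, 0], 1]
    - [[0.0224, -0.0532, 0], [0, 0, 0], 1]
    - [[0.0224, -0.0532, 0], [0, 0, 0], 1]
    - [[0.0224, -0.0532, 0], [0, 0, 0], 1]
    - [[0, 0, 0.0465], [0, 0, 0], 1]
    - [[0, 0, 0.0465], [0, 0, 0], 1]
    - [[0, 0, 0.0465], [0, 0, 0], 1]
    - [[0, 0, 0.0465], [0, 0, 0], 1]
    - [[0, 0, 0.0465], [0, 0, 0], 1]
    - [[0, 0, 0.0465], [0, 0, 0], 1]

```text
clock: 2.5
position: [0.4582, 0.0188, 0.0206]
ee_rot: [1.0, -0.001, -0.0, 0.0]
ft_force: [0.5, -0.1, -1.0]
grip_width: 1.002
grasp_force: 0.0
```

```bash
cat > look.py <<'E'
import sys,cv2
from workcell import vision
n,out,x0,y0,x1,y1,s=sys.argv[1:]; x0,y0,x1,y1=map(int,(x0,y0,x1,y1))
im=vision.camera(n)["pixels"][y0:y1,x0:x1,::-1]
cv2.imwrite(f"pics/{out}.png",cv2.resize(im,None,fx=float(s),fy=float(s),interpolation=cv2.INTER_CUBIC))
E
python3 to.py ".4584,.0209,.022"; python3 look.py side s1 180 120 400 320 3
```

```text
pos [0.4582 0.0188 0.0206] axes x [ 1.    -0.001 -0.   ] z [-1.e-04 -0.e+00 -1.e+00] q [ 0.49  0.29 -0.68  2.07  0.24  0.86 -1.91] f [ 0.5 -0.1 -1. ] t 2.5
turn scaled [ 0.      0.0001 -0.0014]
.4584,.0209,.022 scaled total [ 0.0002 -0.0028 -0.0019] min rows 1
```

View pics/s1.png

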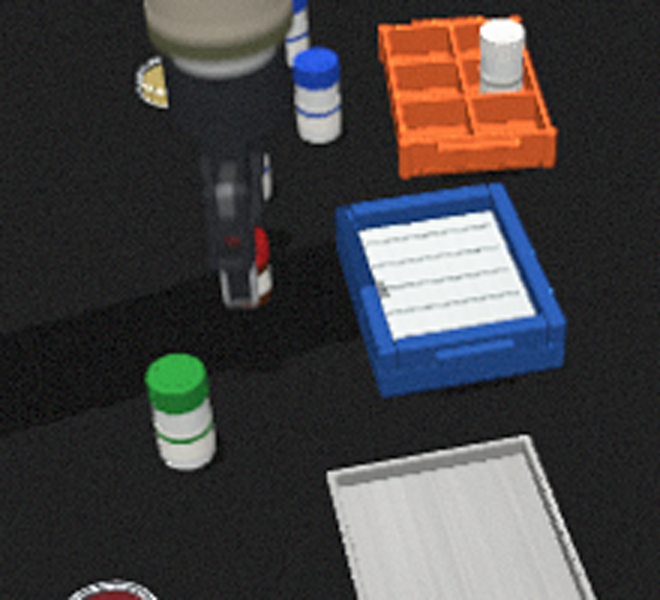

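The side finger stands at crop (240,240) in front of the vial, seen at crop (250,265), and the tips hang above the bench. I close on the cap.

Emit:
move_arm:
  motion:
    - [[0, -0.0028, 0], [0, 0, 0], 0.3]
    - [[0, 0, 0], [0, 0, 0], -1]
    - [[0, 0, 0], [0, 0, 0], -1]
    - [[0, 0, 0], [0, 0, 0], -1]
    - [[0, 0, 0], [0, 0, 0], -1]
    - [[0, 0, 0], [0, 0, 0], -1]
    - [[0, 0, 0], [0, 0, 0], -1]
    - [[0, 0, 0], [0, 0, 0], -1]
  newtons: 35

```text
clock: 3.35
position: [0.4598, 0.0207, 0.0235]
ee_rot: [1.0, -0.001, 0.001, 0.0]
ft_force: [-1.3, -0.5, 7.7]
grip_width: 0.313
grasp_force: 34.0
```

Emit:
move_arm:
  motion:
    - [[0, 0, -0.02], [0, 0, 0], -1]
    - [[0, 0, -0.04], [0, 0, 0], -1]
    - [[0, 0, -0.04], [0, 0, 0], -1]
    - [[0, 0, 0], [0, 0, 0], -1]
    - [[0, 0, 0], [0, 0, 0], -1]

```text
clock: 3.85
position: [0.4591, 0.0206, 0.0979]
ee_rot: [1.0, -0.001, 0.001, 0.0]
ft_force: [-0.4, 0.1, -0.6]
grip_width: 0.312
grasp_force: 34.5
```

```bash
python3 to.py ".589,.0013,.1"  ".589,.0013,.051"; python3 look.py side s2 180 80 400 280 3
```

```text
pos [0.4591 0.0206 0.0979] axes x [ 1.    -0.002  0.002] z [ 0.0021 -0.001  -1.    ] q [ 0.54  0.16 -0.72  2.01  0.12  1.02 -1.81] f [-0.4  0.1 -0.6] t 3.85
turn scaled [ 0.0012 -0.0027 -0.002 ]
.589,.0013,.1 scaled total [ 0.1733  0.0255 -0.0024] min rows 3
.589,.0013,.051 scaled total [0.1731 0.0255 0.0629] min rows 3
```

View pics/s2.png

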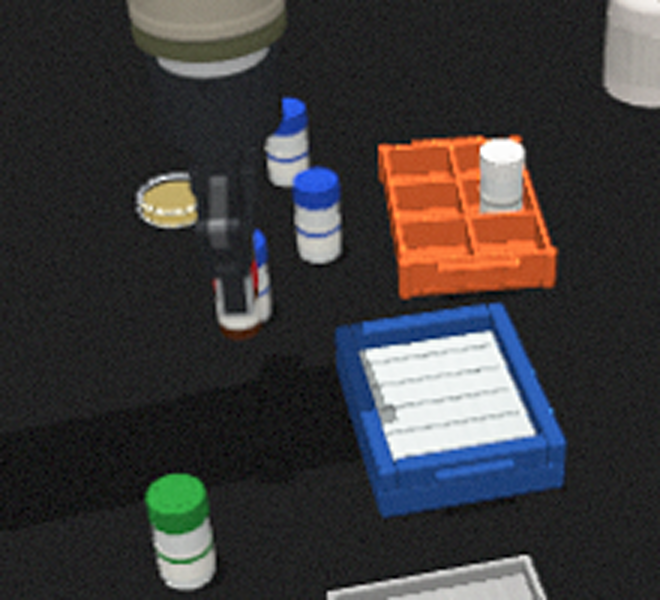

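The vial hangs upright between the fingers, with its underside at crop (240,333). I carry it over the bed and lower it.

Emit:
move_arm:
  motion:
    - [[0.0433, 0.0064, 0], [0, 0, 0], -1]
    - [[0.0433, 0.0064, 0], [0, 0, 0], -1]
    - [[0.0433, 0.0064, 0], [0, 0, 0], -1]
    - [[0.0433, 0.0064, 0], [0, 0, 0], -1]
    - [[0, 0, 0.02], [0, 0, 0], -1]
    - [[0, 0, 0.02], [0, 0, 0], -1]
    - [[0, 0, 0.01], [0, 0, 0], -1]
    - [[0, 0, 0], [0, 0, 0], -1]
    - [[0, 0, 0], [0, 0, 0], -1]

```text
clock: 4.8
position: [0.5879, 0.0017, 0.0597]
ee_rot: [1.0, -0.0, -0.0, 0.0]
ft_force: [0.6, -0.2, -0.1]
grip_width: 0.312
grasp_force: 34.5
```

```bash
python3 to.py ".589,.0013,.0475"; python3 look.py side s3 230 120 430 270 3.5
```

```text
pos [0.5879 0.0017 0.0597] axes x [ 1.    -0.001 -0.   ] z [-2.e-04 -3.e-04 -1.e+00] q [ 0.43  0.49 -0.64  1.72  0.33  1.05 -1.89] f [ 0.6 -0.2 -0.1] t 4.8
turn scaled [ 0.0003  0.0003 -0.0009]
.589,.0013,.0475 scaled total [0.0014 0.0006 0.0162] min rows 1
```

View pics/s3.png

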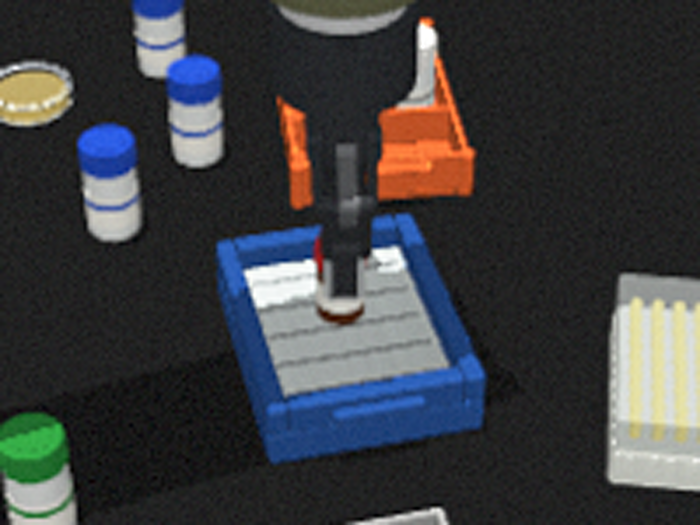

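The vial is over the middle of the bed at crop (340,300). I lower it gently now, watching the force.

Emit:
move_arm:
  motion:
    - [[0, 0, 0.008], [0, 0, 0], -1]
    - [[0, 0, 0.005], [0, 0, 0], -1]
    - [[0, 0, 0.002], [0, 0, 0], -1]
    - [[0, 0, 0], [0, 0, 0], -1]
    - [[0, 0, 0], [0, 0, 0], -1]

```text
clock: 5.35
position: [0.5885, 0.0016, 0.0484]
ee_rot: [1.0, -0.001, 0.0, 0.0]
ft_force: [0.9, -0.1, -0.2]
grip_width: 0.311
grasp_force: 34.5
```

Emit:
move_arm:
  motion:
    - [[0, 0, 0.002], [0, 0, 0], -1]
    - [[0, 0, 0], [0, 0, 0], -1]
    - [[0, 0, 0], [0, 0, 0], -1]

```text
clock: 5.65
position: [0.589, 0.0016, 0.0476]
ee_rot: [1.0, -0.001, 0.001, 0.0]
ft_force: [-1.1, -0.8, 5.5]
grip_width: 0.315
grasp_force: 34.9
```

Emit:
move_arm:
  motion:
    - [[0, 0, 0], [0, 0, 0], -0.1]
    - [[0, 0, 0], [0, 0, 0], 0.1]
    - [[0, 0, 0], [0, 0, 0], 0.1]
    - [[0, 0, -0.015], [0, 0, 0], 0.1]
    - [[0, 0, -0.04], [0, 0, 0], 0.2]
    - [[0, 0, -0.06], [0, 0, 0], 1]
    - [[0, 0, -0.06], [0, 0, 0], 1]
    - [[0, 0, 0], [0, 0, 0], 1]

```text
clock: 6.45
position: [0.5915, 0.0024, 0.1854]
ee_rot: [1.0, -0.0, 0.005, 0.0]
ft_force: [1.2, 0.2, 0.0]
grip_width: 1.0
grasp_force: 0.0
```

```bash
python3 to.py ".4267,-.1209,.17" ".4267,-.1209,.04"
```

```text
pos [0.5915 0.0024 0.1854] axes x [ 1.    -0.001  0.01 ] z [ 1.030e-02 -3.000e-04 -9.999e-01] q [ 0.47  0.36 -0.68  1.6   0.24  1.26 -1.82] f [1.2 0.2 0. ] t 6.45
turn scaled [ 0.0004 -0.0131 -0.001 ]
.4267,-.1209,.17 scaled total [-0.2199  0.1646  0.0184] min rows 5
.4267,-.1209,.04 scaled total [-0.2216  0.1646  0.1917] min rows 6
```

Emit:
move_arm:
  motion:
    - [[-0.0367, 0.0274, 0], [0, 0, 0], 1]
    - [[-0.0367, 0.0274, 0], [0, 0, 0], 1]
    - [[-0.0367, 0.0274, 0], [0, 0, 0], 1]
    - [[-0.0367, 0.0274, 0], [0, 0, 0], 1]
    - [[-0.0367, 0.0274, 0], [0, 0, 0], 1]
    - [[-0.0367, 0.0274, 0], [0, 0, 0], 1]
    - [[0, 0, 0.04], [0, 0, 0], 1]
    - [[0, 0, 0.04], [0, 0, 0], 1]
    - [[0, 0, 0.04], [0, 0, 0], 1]
    - [[0, 0, 0.04], [0, 0, 0], 1]
    - [[0, 0, 0.03], [0, 0, 0], 1]
    - [[0, 0, 0], [0, 0, 0], 1]

```text
clock: 7.65
position: [0.4213, -0.1208, 0.0335]
ee_rot: [1.0, -0.0, -0.002, -0.001]
ft_force: [-0.3, 0.2, 0.3]
grip_width: 1.0
grasp_force: 0.0
```

```bash
python3 to.py ".4267,-.1209,.036"; python3 - <<'E'
from h import *
from workcell import vision
d={n:vision.camera(n) for n in("top","side")}
pickle.dump(d,open("c1.pkl","wb"))
T,S=d["top"],d["side"]
a,_=blob(T["pixels"],"red",proj(T,[.589,.0013,.07])[0]); b,_=blob(S["pixels"],"red",proj(S,[.589,.0013,.07])[0])
print("vial",fit([(T,a),(S,b)],cyl(.014,.034,.05),[.589,.0013,.024]))
ims=[cv2.resize(S["pixels"][170:320,180:380,::-1],None,fx=3,fy=3,interpolation=cv2.INTER_CUBIC)]
cv2.imwrite("pics/s4.png",ims[0])
E
```

```text
pos [ 0.4213 -0.1208  0.0335] axes x [ 1.    -0.001 -0.004] z [-0.0041  0.0019 -1.    ] q [ 0.75  0.21 -0.61  2.11  0.16  0.87 -1.52] f [-0.3  0.2  0.3] t 7.65
turn scaled [-0.0024  0.0052 -0.0008]
.4267,-.1209,.036 scaled total [ 0.0072  0.0001 -0.0033] min rows 1
vial (array([0.58761649, 0.00144525, 0.022235  ]), np.float64(0.22931950945297785))
```

View pics/s4.png

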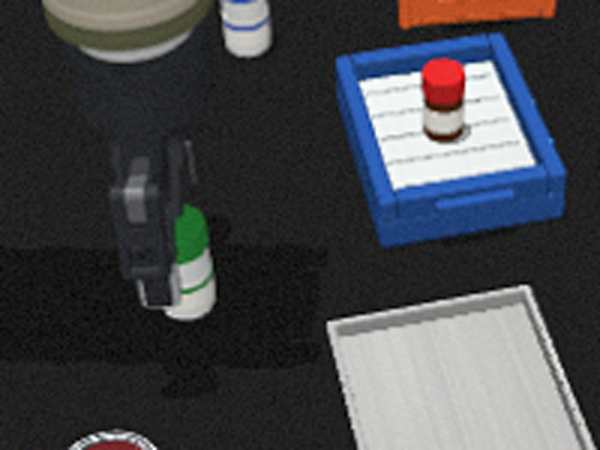

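The vial stands upright on the bed at crop (443,100). The fingers are around the green cap but 5 mm short in x, so I correct that and grip.

Emit:
move_arm:
  motion:
    - [[0.0072, 0, -0.004], [0, 0, 0], 0.5]
    - [[0, 0, 0], [0, 0, 0], 0]
    - [[0, 0, 0], [0, 0, 0], -1]
    - [[0, 0, 0], [0, 0, 0], -1]
    - [[0, 0, 0], [0, 0, 0], -1]
    - [[0, 0, 0], [0, 0, 0], -1]
    - [[0, 0, 0], [0, 0, 0], -1]

```text
clock: 8.45
position: [0.4291, -0.1217, 0.0393]
ee_rot: [1.0, -0.001, 0.001, 0.0]
ft_force: [-0.8, 0.9, 6.4]
grip_width: 0.386
grasp_force: 34.2
```

Emit:
move_arm:
  motion:
    - [[0, 0, -0.02], [0, 0, 0], -1]
    - [[0, 0, -0.05], [0, 0, 0], -1]
    - [[0, 0, -0.05], [0, 0, 0], -1]
    - [[0, 0, -0.04], [0, 0, 0], -1]
    - [[0, 0, 0], [0, 0, 0], -1]
    - [[0, 0, 0], [0, 0, 0], -1]

```text
clock: 9.05
position: [0.4285, -0.1217, 0.1587]
ee_rot: [1.0, -0.001, 0.0, 0.0]
ft_force: [-0.3, 0.1, -1.3]
grip_width: 0.383
grasp_force: 35.0
```

```bash
python3 - <<'E'
from h import *
for b in((-.027,-.054,0),(-.027,.054,0)): print(at(np.array([b]),.6138,.2377,0,.06).round(4))
E
python3 to.py ".5901,.1822,.15" ".5901,.1822,.045"
```

```text
[[0.5901 0.1822 0.    ]]
[[0.5836 0.29   0.    ]]
pos [ 0.4285 -0.1217  0.1587] axes x [ 1.    -0.001  0.001] z [ 8.e-04 -1.e-03 -1.e+00] q [ 0.8   0.03 -0.63  1.98  0.02  1.14 -1.41] f [-0.3  0.1 -1.3] t 9.05
turn scaled [ 0.0012 -0.001  -0.0017]
.5901,.1822,.15 scaled total [ 0.2148 -0.4056  0.0114] min rows 8
.5901,.1822,.045 scaled total [ 0.2147 -0.4057  0.1514] min rows 8
```

Emit:
move_arm:
  motion:
    - [[0.0268, -0.0507, 0], [0, 0, 0], -1]
    - [[0.0268, -0.0507, 0], [0, 0, 0], -1]
    - [[0.0268, -0.0507, 0], [0, 0, 0], -1]
    - [[0.0268, -0.0507, 0], [0, 0, 0], -1]
    - [[0.0268, -0.0507, 0], [0, 0, 0], -1]
    - [[0.0268, -0.0507, 0], [0, 0, 0], -1]
    - [[0.0268, -0.0507, 0], [0, 0, 0], -1]
    - [[0.0268, -0.0507, 0], [0, 0, 0], -1]
    - [[0, 0, 0.035], [0, 0, 0], -1]
    - [[0, 0, 0.035], [0, 0, 0], -1]
    - [[0, 0, 0.025], [0, 0, 0], -1]
    - [[0, 0, 0], [0, 0, 0], -1]

```text
clock: 10.25
position: [0.587, 0.1818, 0.0827]
ee_rot: [1.0, -0.0, -0.004, 0.001]
ft_force: [-0.4, -0.3, 0.2]
grip_width: 0.384
grasp_force: 35.0
```

```bash
python3 to.py ".5901,.1822,.0433"; python3 look.py side s5 230 80 430 230 3
```

```text
pos [0.587  0.1818 0.0827] axes x [ 1.    -0.    -0.007] z [-0.0071 -0.0016 -1.    ] q [ 0.2   0.55 -0.75  1.62  0.4   1.14 -2.22] f [-0.4 -0.3  0.2] t 10.25
turn scaled [ 0.002   0.0091 -0.0003]
.5901,.1822,.0433 scaled total [ 0.0045 -0.0006  0.0526] min rows 1
```

View pics/s5.png

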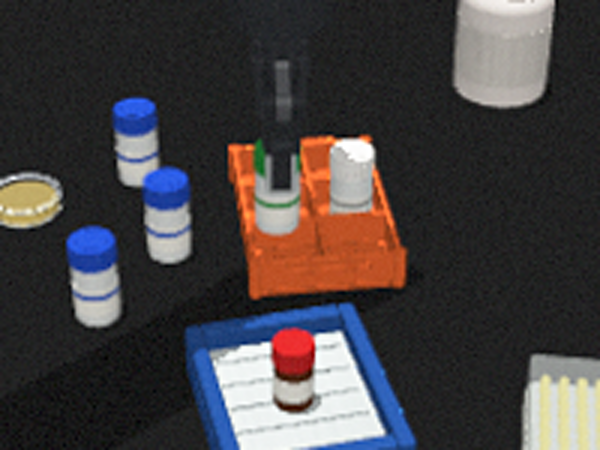

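The green bottle hangs over the near right-hand bay at crop (277,215) and stays clear of the white bottle. I lower it.

Emit:
move_arm:
  motion:
    - [[0.004, 0, 0.02], [0, 0.005, 0], -1]
    - [[0, 0, 0.02], [0, 0, 0], -1]
    - [[0, 0, 0.008], [0, 0, 0], -1]
    - [[0, 0, 0], [0, 0, 0], -1]
    - [[0, 0, 0], [0, 0, 0], -1]

```text
clock: 10.8
position: [0.5928, 0.1826, 0.0515]
ee_rot: [1.0, -0.001, 0.002, -0.0]
ft_force: [0.8, 0.1, 0.7]
grip_width: 0.382
grasp_force: 35.0
```

Emit:
move_arm:
  motion:
    - [[0, 0, 0.003], [0, 0, 0], -1]
    - [[0, 0, 0], [0, 0, 0], -1]
    - [[0, 0, 0], [0, 0, 0], -1]

```text
clock: 11.1
position: [0.5929, 0.1825, 0.0493]
ee_rot: [1.0, -0.001, 0.002, 0.0]
ft_force: [-0.6, -0.1, 0.3]
grip_width: 0.38
grasp_force: 35.0
```

Emit:
move_arm:
  motion:
    - [[0, 0, 0.005], [0, 0, 0], -1]
    - [[0, 0, 0], [0, 0, 0], -1]
    - [[0, 0, 0], [0, 0, 0], -1]

```text
clock: 11.4
position: [0.5927, 0.1825, 0.0451]
ee_rot: [1.0, -0.001, 0.002, 0.0]
ft_force: [-0.5, -0.4, -0.2]
grip_width: 0.382
grasp_force: 35.0
```

Emit:
move_arm:
  motion:
    - [[0, 0, 0.002], [0, 0, 0], -1]
    - [[0, 0, 0], [0, 0, 0], -1]
    - [[0, 0, 0], [0, 0, 0], -1]

```text
clock: 11.7
position: [0.5928, 0.1825, 0.0438]
ee_rot: [1.0, -0.001, 0.002, 0.0]
ft_force: [-0.1, -0.2, 0.1]
grip_width: 0.384
grasp_force: 35.0
```

Emit:
move_arm:
  motion:
    - [[0, 0, 0.0015], [0, 0, 0], -1]
    - [[0, 0, 0], [0, 0, 0], -1]
    - [[0, 0, 0], [0, 0, 0], -1]

```text
clock: 12.0
position: [0.5932, 0.1827, 0.0434]
ee_rot: [1.0, -0.001, 0.003, -0.0]
ft_force: [-0.6, -0.5, 4.6]
grip_width: 0.386
grasp_force: 35.5
```

Emit:
move_arm:
  motion:
    - [[0, 0, 0], [0, 0, 0], 0]
    - [[0, 0, 0], [0, 0, 0], 0.2]
    - [[0, 0, 0], [0, 0, 0], 0.2]
    - [[0, 0, -0.02], [0, 0, 0], 0.2]
    - [[0, 0, -0.05], [0, 0, 0], 0.2]
    - [[0, 0, -0.05], [0, 0, 0], 1]
    - [[0, 0, -0.02], [0, 0, 0], 1]
    - [[0, 0, 0], [0, 0, -0.18], 1]
    - [[0, 0, 0], [0, 0, -0.18], 1]
    - [[0, 0, 0], [0, 0, 0], 1]
    - [[0, 0, 0], [0, 0, 0], 1]

```text
clock: 13.1
position: [0.5923, 0.1824, 0.1478]
ee_rot: [0.99, 0.138, 0.002, 0.0]
ft_force: [-0.5, 0.3, -0.5]
grip_width: 1.003
grasp_force: 0.0
```

```bash
python3 to.py ".4501,.1355,.15" ".4501,.1355,.037"
```

```text
pos [0.5923 0.1824 0.1478] axes x [0.962 0.274 0.004] z [ 3.8e-03  1.0e-04 -1.0e+00] q [ 0.25  0.5  -0.83  1.55  0.39  1.25 -1.93] f [-0.5  0.3 -0.5] t 13.1
turn scaled [ 0.0005 -0.0048  0.3532]
.4501,.1355,.15 scaled total [-0.1995  0.0083 -0.0036] min rows 4
.4501,.1355,.037 scaled total [-0.2     0.0081  0.147 ] min rows 4
```

Emit:
move_arm:
  motion:
    - [[-0.04, 0.0017, 0], [0, -0.004, 0], 1]
    - [[-0.04, 0.0017, 0], [0, 0, 0], 1]
    - [[-0.04, 0.0017, 0], [0, 0, 0], 1]
    - [[-0.04, 0.0017, 0], [0, 0, 0], 1]
    - [[-0.04, 0.0017, 0], [0, 0, 0], 1]
    - [[0, 0, 0], [0, 0, 0], 1]
    - [[0, 0, 0.036], [0, 0, 0], 1]
    - [[0, 0, 0.036], [0, 0, 0], 1]
    - [[0, 0, 0.036], [0, 0, 0], 1]
    - [[0, 0, 0.036], [0, 0, 0], 1]
    - [[0, 0, 0], [0, 0, 0], 1]
    - [[0, 0, 0], [0, 0, 0], 1]

```text
clock: 14.3
position: [0.4503, 0.1351, 0.04]
ee_rot: [0.99, 0.14, 0.0, 0.0]
ft_force: [1.2, 0.5, 0.3]
grip_width: 1.003
grasp_force: 0.0
```

```bash
python3 to.py ".4501,.1355,.037"
```

```text
pos [0.4503 0.1351 0.04  ] axes x [0.961 0.277 0.   ] z [ 3.e-04 -3.e-04 -1.e+00] q [ 0.41  0.33 -0.88  2.02  0.32  0.93 -1.93] f [1.2 0.5 0.3] t 14.3
turn scaled [ 0.0004 -0.0004  0.3571]
.4501,.1355,.037 scaled total [-0.0002 -0.0006  0.004 ] min rows 1
```

Emit:
move_arm:
  motion:
    - [[0, 0, 0.003], [0, 0, 0], 0.5]
    - [[0, 0, 0], [0, 0, 0], 0]
    - [[0, 0, 0], [0, 0, 0], -1]
    - [[0, 0, 0], [0, 0, 0], -1]
    - [[0, 0, 0], [0, 0, 0], -1]
    - [[0, 0, 0], [0, 0, 0], -1]
    - [[0, 0, 0], [0, 0, 0], -1]

```text
clock: 15.0
position: [0.4508, 0.1346, 0.0379]
ee_rot: [0.99, 0.14, 0.001, 0.001]
ft_force: [-0.1, -1.0, 7.6]
grip_width: 0.384
grasp_force: 34.3
```

Emit:
move_arm:
  motion:
    - [[0, 0, -0.02], [0, 0, 0], -1]
    - [[0, 0, -0.05], [0, 0, 0], -1]
    - [[0, 0, -0.05], [0, 0, 0], -1]
    - [[0, 0, -0.05], [0, 0, 0], -1]
    - [[0, 0, -0.02], [0, 0, 0], -1]
    - [[0, 0, 0], [0, 0, 0], -1]
    - [[0, 0, 0], [0, 0, 0], -1]

```text
clock: 15.7
position: [0.4497, 0.1344, 0.1793]
ee_rot: [0.99, 0.14, 0.0, 0.001]
ft_force: [-1.3, -0.1, -0.4]
grip_width: 0.383
grasp_force: 34.9
```

```bash
python3 to.py ".5836,.29,.18" ".5836,.29,.044"
```

```text
pos [0.4497 0.1344 0.1793] axes x [0.961 0.278 0.   ] z [ 6.0e-04 -1.5e-03 -1.0e+00] q [ 0.54  0.11 -0.96  1.89  0.1   1.2  -1.74] f [-1.3 -0.1 -0.4] t 15.7
turn scaled [ 0.002  -0.0005  0.3584]
.5836,.29,.18 scaled total [ 0.2292 -0.1497 -0.0011] min rows 5
.5836,.29,.044 scaled total [ 0.2291 -0.15    0.1802] min rows 6
```

Emit:
move_arm:
  motion:
    - [[0.0458, -0.03, 0], [0, 0, 0], -1]
    - [[0.0458, -0.03, 0], [0, 0, 0], -1]
    - [[0.0458, -0.03, 0], [0, 0, 0], -1]
    - [[0.0458, -0.03, 0], [0, 0, 0], -1]
    - [[0.0458, -0.03, 0], [0, 0, 0], -1]
    - [[0, 0, 0], [0, 0, 0], -1]
    - [[0, 0, 0.036], [0, 0, 0], -1]
    - [[0, 0, 0.036], [0, 0, 0], -1]
    - [[0, 0, 0.036], [0, 0, 0], -1]
    - [[0, 0, 0], [0, 0, 0], -1]
    - [[0, 0, 0], [0, 0, 0], -1]

```text
clock: 16.8
position: [0.5831, 0.2901, 0.0982]
ee_rot: [0.99, 0.141, -0.001, 0.001]
ft_force: [0.0, 0.2, 0.0]
grip_width: 0.386
grasp_force: 35.1
```

```bash
python3 to.py ".5836,.29,.042"; python3 look.py side s6 230 70 430 220 3
```

```text
pos [0.5831 0.2901 0.0982] axes x [ 0.961  0.278 -0.001] z [-0.001  -0.0015 -1.    ] q [ 0.07  0.64 -0.86  1.5   0.5   1.23 -2.14] f [0.  0.2 0. ] t 16.8
turn scaled [0.0018 0.0016 0.359 ]
.5836,.29,.042 scaled total [0.0007 0.0003 0.0749] min rows 2
```

View pics/s6.png

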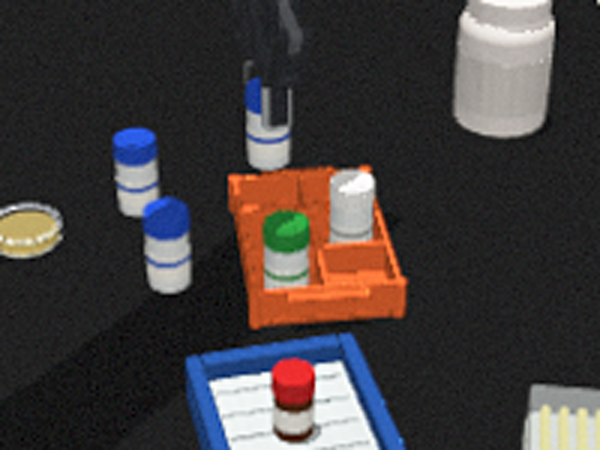

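The green bottle stands in its bay at crop (287,250), and the blue one hangs above the far near-side bay. I lower it.

Emit:
move_arm:
  motion:
    - [[0, 0, 0.022], [0, 0, 0], -1]
    - [[0, 0, 0.022], [0, 0, 0], -1]
    - [[0, 0, 0.022], [0, 0, 0], -1]
    - [[0, 0, 0], [0, 0, 0], -1]
    - [[0, 0, 0], [0, 0, 0], -1]

```text
clock: 17.35
position: [0.5835, 0.2904, 0.0487]
ee_rot: [0.99, 0.14, -0.0, 0.001]
ft_force: [0.7, -0.0, -0.6]
grip_width: 0.385
grasp_force: 35.1
```

Emit:
move_arm:
  motion:
    - [[0, 0, 0.004], [0, 0, 0], -1]
    - [[0, 0, 0.001], [0, 0, 0], -1]
    - [[0, 0, 0], [0, 0, 0], -1]

```text
clock: 17.65
position: [0.584, 0.2905, 0.0458]
ee_rot: [0.99, 0.14, 0.001, 0.0]
ft_force: [-0.9, 0.5, -1.0]
grip_width: 0.385
grasp_force: 35.1
```

Emit:
move_arm:
  motion:
    - [[0, 0, 0.002], [0, 0, 0], -1]
    - [[0, 0, 0], [0, 0, 0], -1]
    - [[0, 0, 0], [0, 0, 0], -1]

```text
clock: 17.95
position: [0.5839, 0.2904, 0.044]
ee_rot: [0.99, 0.14, 0.0, 0.001]
ft_force: [-0.1, -0.2, -1.1]
grip_width: 0.383
grasp_force: 35.1
```

Emit:
move_arm:
  motion:
    - [[0, 0, 0.002], [0, 0, 0], -1]
    - [[0, 0, 0], [0, 0, 0], -1]
    - [[0, 0, 0], [0, 0, 0], -1]

```text
clock: 18.25
position: [0.5838, 0.2904, 0.0424]
ee_rot: [0.99, 0.14, 0.0, 0.001]
ft_force: [0.5, -0.3, -0.8]
grip_width: 0.384
grasp_force: 35.1
```

Emit:
move_arm:
  motion:
    - [[0, 0, 0.001], [0, 0, 0], -1]
    - [[0, 0, 0], [0, 0, 0], -1]
    - [[0, 0, 0], [0, 0, 0], -1]

```text
clock: 18.55
position: [0.5841, 0.2905, 0.0421]
ee_rot: [0.99, 0.14, 0.001, 0.0]
ft_force: [0.3, -0.3, 3.6]
grip_width: 0.385
grasp_force: 35.4
```

Emit:
move_arm:
  motion:
    - [[0, 0, 0], [0, 0, 0], 0]
    - [[0, 0, 0], [0, 0, 0], 0.1]
    - [[0, 0, 0], [0, 0, 0], 0.1]
    - [[0, 0, -0.02], [0, 0, 0], 0.1]
    - [[0, 0, -0.05], [0, 0, 0], 0.1]
    - [[0, 0, -0.05], [0, 0, 0], 1]
    - [[0, 0, -0.04], [0, 0, 0], 1]
    - [[0, 0, 0], [0, 0, 0], 1]
    - [[0, 0, 0], [0, 0, 0], 1]

```text
clock: 19.45
position: [0.584, 0.2907, 0.163]
ee_rot: [0.99, 0.14, 0.001, 0.0]
ft_force: [0.2, -0.8, -1.0]
grip_width: 0.998
grasp_force: 0.0
```

```bash
python3 to.py ".3959,-.2585,.16" ".5,.0,.16"
```

```text
pos [0.584  0.2907 0.163 ] axes x [0.961 0.278 0.002] z [ 2.6e-03 -4.0e-04 -1.0e+00] q [ 0.08  0.59 -0.89  1.44  0.46  1.33 -2.11] f [ 0.2 -0.8 -1. ] t 19.45
turn scaled [ 0.001  -0.0032  0.3587]
.3959,-.2585,.16 scaled total [-0.4445  0.6337  0.0037] min rows 13
.5,.0,.16 scaled total [-0.2153  0.3412  0.0039] min rows 7
```

Emit:
move_arm:
  motion:
    - [[-0.0317, 0.0453, 0], [0, 0, 0], 1]
    - [[-0.0317, 0.0453, 0], [0, 0, 0], 1]
    - [[-0.0317, 0.0453, 0], [0, 0, 0], 1]
    - [[-0.0317, 0.0453, 0], [0, 0, 0], 1]
    - [[-0.0317, 0.0453, 0], [0, 0, 0], 1]
    - [[-0.0317, 0.0453, 0], [0, 0, 0], 1]
    - [[-0.0317, 0.0453, 0], [0, 0, 0], 1]
    - [[-0.0317, 0.0453, 0], [0, 0, 0], 1]
    - [[-0.0317, 0.0453, 0], [0, 0, 0], 1]
    - [[-0.0317, 0.0453, 0], [0, 0, 0], 1]
    - [[-0.0317, 0.0453, 0], [0, 0, 0], 1]
    - [[-0.0317, 0.0453, 0], [0, 0, 0], 1]

```text
clock: 20.65
position: [0.4215, -0.1819, 0.1614]
ee_rot: [0.99, 0.14, -0.0, 0.0]
ft_force: [0.6, -0.5, -0.7]
grip_width: 0.998
grasp_force: 0.0
```

Emit:
move_arm:
  motion:
    - [[-0.0322, 0.0453, 0], [0, 0, 0], 1]
    - [[-0.0322, 0.0453, 0], [0, 0, 0], 1]
    - [[0, 0, 0], [0, 0, 0], 1]
    - [[0, 0, 0.05], [0, 0, 0], 1]
    - [[0, 0, 0.05], [0, 0, 0], 1]
    - [[0, 0, 0.04], [0, 0, 0], 1]
    - [[0, 0, 0], [0, 0, 0], 1]
    - [[0, 0, 0], [0, 0, 0], 1]

```text
clock: 21.45
position: [0.3956, -0.2586, 0.0572]
ee_rot: [0.99, 0.141, 0.0, -0.0]
ft_force: [-0.0, -0.3, 1.1]
grip_width: 1.0
grasp_force: 0.0
```

```bash
python3 to.py ".3959,-.2585,.0"; python3 look.py side s7 130 230 330 380 3;python3 look.py top t7 380 200 500 320 4
```

```text
pos [ 0.3956 -0.2586  0.0572] axes x [0.96  0.279 0.   ] z [ 1.e-04  5.e-04 -1.e+00] q [ 1.13  0.26 -0.71  2.01  0.21  0.94 -0.97] f [-0.  -0.3  1.1] t 21.45
turn scaled [-6.000e-04 -2.000e-04  3.594e-01]
.3959,-.2585,.0 scaled total [0.0004 0.0001 0.0763] min rows 2
```

View pics/s7.png

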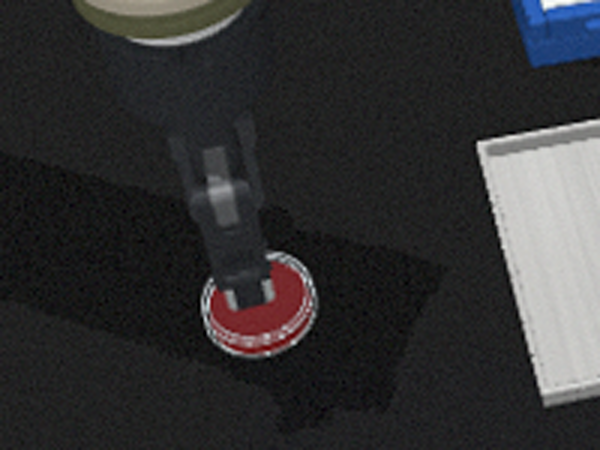

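The near finger tip is at crop (250,298), in line with the plate at crop (260,305). I descend and grip.

Emit:
move_arm:
  motion:
    - [[0, 0, 0.03], [0, 0, 0], 1]
    - [[0, 0, 0.03], [0, 0, 0], 1]
    - [[0, 0, 0.018], [0, 0, 0], 1]
    - [[0, 0, 0], [0, 0, 0], 1]
    - [[0, 0, 0], [0, 0, 0], 1]
    - [[0, 0, 0], [0, 0, 0], 1]
  newtons: 35

```text
clock: 22.15
position: [0.3964, -0.2598, -0.0002]
ee_rot: [0.99, 0.14, 0.001, 0.001]
ft_force: [-0.0, -0.1, 0.2]
grip_width: 0.998
grasp_force: 0.0
```

Emit:
move_arm:
  motion:
    - [[0, 0, 0], [0, 0, 0], 0.6]
    - [[0, 0, 0], [0, 0, 0], 0.4]
    - [[0, 0, 0], [0, 0, 0], 0.2]
    - [[0, 0, 0], [0, 0, 0], 0]
    - [[0, 0, 0], [0, 0, 0], -0.2]
    - [[0, 0, 0], [0, 0, 0], -0.2]

```text
clock: 22.75
position: [0.396, -0.2596, -0.0006]
ee_rot: [0.99, 0.14, 0.0, 0.001]
ft_force: [-2.3, 0.5, 9.6]
grip_width: 0.687
grasp_force: 35.5
```

Emit:
move_arm:
  motion:
    - [[0, 0, -0.01], [0, 0, 0], -0.4]
    - [[0, 0, -0.03], [0, 0, 0], -0.4]
    - [[0, 0, -0.03], [0, 0, 0], -0.4]
    - [[0, 0, -0.03], [0, 0, 0], -0.4]
    - [[0, 0, 0], [0, 0, 0], -0.4]
    - [[0, 0, 0], [0, 0, 0], -0.4]

```text
clock: 23.35
position: [0.3957, -0.2595, 0.074]
ee_rot: [0.99, 0.14, 0.001, 0.001]
ft_force: [-0.1, -0.4, -0.7]
grip_width: 0.68
grasp_force: 37.9
```

```bash
python3 to.py ".589,-.2265,.075"; python3 look.py side s8 130 190 330 340 3
```

```text
pos [ 0.3957 -0.2595  0.074 ] axes x [0.961 0.278 0.001] z [ 0.0016 -0.002  -1.    ] q [ 1.15  0.23 -0.72  2.    0.19  0.97 -0.95] f [-0.1 -0.4 -0.7] t 23.35
turn scaled [ 0.0028 -0.0017  0.3583]
.589,-.2265,.075 scaled total [ 0.2598  0.0293 -0.001 ] min rows 5
```

View pics/s8.png

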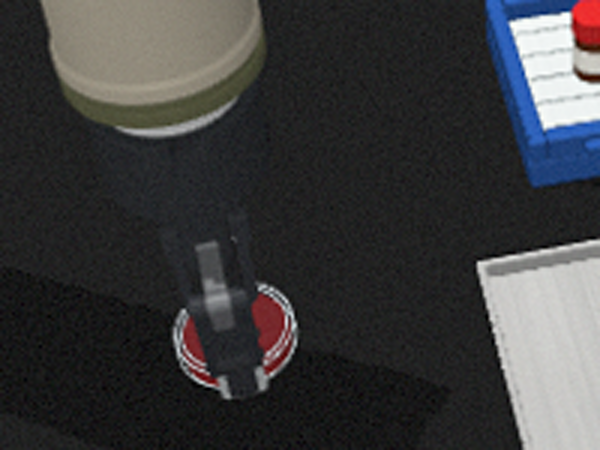

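The blood plate is gripped and level at crop (235,340). Next to the steel tray.

Emit:
move_arm:
  motion:
    - [[0.0433, 0.0049, 0], [0, 0, 0], -0.4]
    - [[0.0433, 0.0049, 0], [0, 0, 0], -0.4]
    - [[0.0433, 0.0049, 0], [0, 0, 0], -0.4]
    - [[0.0433, 0.0049, 0], [0, 0, 0], -0.4]
    - [[0.0433, 0.0049, 0], [0, 0, 0], -0.4]
    - [[0.0433, 0.0049, 0], [0, 0, 0], -0.4]
    - [[0, 0, 0.03], [0, 0, 0], -0.4]
    - [[0, 0, 0.03], [0, 0, 0], -0.4]
    - [[0, 0, 0.015], [0, 0, 0], -0.4]
    - [[0, 0, 0], [0, 0, 0], -0.4]
    - [[0, 0, 0], [0, 0, 0], -0.4]

```text
clock: 24.5
position: [0.589, -0.2263, 0.0177]
ee_rot: [0.99, 0.14, 0.0, 0.0]
ft_force: [-0.3, -0.2, -0.2]
grip_width: 0.683
grasp_force: 37.9
```

```bash
python3 to.py ".589,-.2265,.0024"
```

```text
pos [ 0.589  -0.2263  0.0177] axes x [0.961 0.278 0.001] z [ 9.e-04 -7.e-04 -1.e+00] q [ 0.78  0.63 -0.65  1.62  0.43  1.03 -1.29] f [-0.3 -0.2 -0.2] t 24.5
turn scaled [ 0.0011 -0.0011  0.3585]
.589,-.2265,.0024 scaled total [-0.0001  0.0002  0.0205] min rows 1
```

Emit:
move_arm:
  motion:
    - [[0, 0, 0.01], [0, 0, 0], -0.4]
    - [[0, 0, 0.006], [0, 0, 0], -0.4]
    - [[0, 0, 0.002], [0, 0, 0], -0.4]
    - [[0, 0, 0], [0, 0, 0], -0.4]
    - [[0, 0, 0], [0, 0, 0], -0.4]

```text
clock: 25.0
position: [0.5891, -0.2263, 0.0042]
ee_rot: [0.99, 0.14, 0.001, 0.001]
ft_force: [-0.7, 0.5, 0.1]
grip_width: 0.681
grasp_force: 37.9
```

Emit:
move_arm:
  motion:
    - [[0, 0, 0.0015], [0, 0, 0], -0.4]
    - [[0, 0, 0], [0, 0, 0], -0.4]
    - [[0, 0, 0], [0, 0, 0], -0.4]

```text
clock: 25.3
position: [0.589, -0.2263, 0.0029]
ee_rot: [0.99, 0.14, 0.0, 0.001]
ft_force: [0.9, 0.3, -0.7]
grip_width: 0.684
grasp_force: 37.9
```

Emit:
move_arm:
  motion:
    - [[0, 0, 0.001], [0, 0, 0], -0.4]
    - [[0, 0, 0], [0, 0, 0], -0.4]
    - [[0, 0, 0], [0, 0, 0], -0.4]

```text
clock: 25.6
position: [0.5891, -0.2264, 0.0026]
ee_rot: [0.99, 0.14, 0.001, 0.001]
ft_force: [-2.7, -0.0, 5.2]
grip_width: 0.685
grasp_force: 38.5
```

Emit:
move_arm:
  motion:
    - [[0, 0, 0], [0, 0, 0], 0.5]
    - [[0, 0, 0], [0, 0, 0], 0.7]
    - [[0, 0, 0], [0, 0, 0], 0.7]
    - [[0, 0, -0.015], [0, 0, 0], 0.7]
    - [[0, 0, -0.05], [0, 0, 0], 0.8]
    - [[0, 0, -0.06], [0, 0, 0], 1]
    - [[0, 0, -0.06], [0, 0, 0], 1]
    - [[0, 0, -0.02], [0, 0, 0], 1]
    - [[0, 0, 0], [0, 0, 0], 1]

```text
clock: 26.5
position: [0.5903, -0.2264, 0.1595]
ee_rot: [0.99, 0.14, 0.003, 0.002]
ft_force: [-0.1, 0.1, -0.7]
grip_width: 0.995
grasp_force: 0.0
```

```bash
python3 to.py ".3829,.2791,.16"
```

```text
pos [ 0.5903 -0.2264  0.1595] axes x [0.961 0.278 0.005] z [ 0.0058 -0.0032 -1.    ] q [ 0.83  0.48 -0.71  1.51  0.33  1.26 -1.22] f [-0.1  0.1 -0.7] t 26.5
turn scaled [ 0.0051 -0.0068  0.3586]
.3829,.2791,.16 scaled total [-0.0783 -0.7243 -0.0045] min rows 12
```

Emit:
move_arm:
  motion:
    - [[-0.0065, -0.0604, 0], [0, 0, 0], 1]
    - [[-0.0065, -0.0604, 0], [0, 0, 0], 1]
    - [[-0.0065, -0.0604, 0], [0, 0, 0], 1]
    - [[-0.0065, -0.0604, 0], [0, 0, 0], 1]
    - [[-0.0065, -0.0604, 0], [0, 0, 0], 1]
    - [[-0.0065, -0.0604, 0], [0, 0, 0], 1]
    - [[-0.0065, -0.0604, 0], [0, 0, 0], 1]
    - [[-0.0065, -0.0604, 0], [0, 0, 0], 1]
    - [[-0.0065, -0.0604, 0], [0, 0, 0], 1]
    - [[-0.0065, -0.0604, 0], [0, 0, 0], 1]
    - [[-0.0065, -0.0604, 0], [0, 0, 0], 1]
    - [[-0.0065, -0.0604, 0], [0, 0, 0], 1]

```text
clock: 27.7
position: [0.3802, 0.2806, 0.1544]
ee_rot: [0.99, 0.14, 0.0, 0.001]
ft_force: [1.0, 0.5, -0.1]
grip_width: 0.998
grasp_force: 0.0
```

Emit:
move_arm:
  motion:
    - [[0, 0, 0.03], [0, 0, 0], 1]
    - [[0, 0, 0.05], [0, 0, 0], 1]
    - [[0, 0, 0.05], [0, 0, 0], 1]
    - [[0, 0, 0], [0, 0, 0], 1]
    - [[0, 0, 0], [0, 0, 0], 1]
    - [[0, 0, 0], [0, 0, 0], 1]

```text
clock: 28.3
position: [0.3823, 0.2803, 0.0592]
ee_rot: [0.99, 0.14, 0.001, 0.0]
ft_force: [-0.3, 0.8, -0.3]
grip_width: 1.0
grasp_force: 0.0
```

```bash
python3 to.py ".3829,.2791,-.001"; python3 look.py side s9 180 60 380 210 3;  python3 - <<'E'
from h import *
from workcell import vision
d={n:vision.camera(n) for n in("top","side")}
pickle.dump(d,open("c2.pkl","wb"))
T,S=d["top"],d["side"]
X=[.589,-.2265,.018]
a,_=blob(T["pixels"],"red",proj(T,X)[0]); b,_=blob(S["pixels"],"red",proj(S,X)[0])
print("blood",fit([(T,a),(S,b)],cyl(.028,.002,.011),[.589,-.2265,.003]))
E
```

```text
pos [0.3823 0.2803 0.0592] axes x [0.961 0.278 0.002] z [ 2.5e-03  1.0e-04 -1.0e+00] q [ 0.19  0.35 -1.03  2.    0.36  0.99 -2.3 ] f [-0.3  0.8 -0.3] t 28.3
turn scaled [ 0.0004 -0.0032  0.3586]
.3829,.2791,-.001 scaled total [0.0001 0.0017 0.0803] min rows 2
blood (array([ 0.58974144, -0.22497593,  0.00843963]), np.float64(0.1618833311146659))
```

View pics/s9.png

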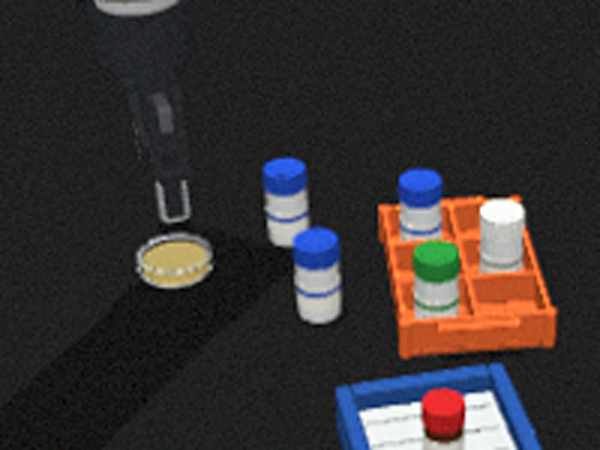

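The blue and green bottles both stand in their bays at crop (420,205) and (436,280). The yellow plate is under the fingers at crop (175,260). I descend and grip.

Emit:
move_arm:
  motion:
    - [[0, 0.0017, 0.03], [0, -0.003, 0], 1]
    - [[0, 0, 0.03], [0, 0, 0], 1]
    - [[0, 0, 0.018], [0, 0, 0], 1]
    - [[0, 0, 0], [0, 0, 0], 1]
    - [[0, 0, 0], [0, 0, 0], 1]

```text
clock: 28.95
position: [0.3822, 0.2788, -0.0001]
ee_rot: [0.99, 0.14, -0.001, 0.0]
ft_force: [0.5, -0.1, -0.3]
grip_width: 1.0
grasp_force: 0.0
```

```bash
python3 to.py ".3829,.2791,-.001"
```

```text
pos [ 3.822e-01  2.788e-01 -1.000e-04] axes x [ 0.961  0.278 -0.001] z [-9.0e-04 -1.1e-03 -1.0e+00] q [ 0.11  0.46 -0.95  2.03  0.48  0.89 -2.39] f [ 0.5 -0.1 -0.3] t 28.95
turn scaled [0.0013 0.0014 0.3589]
.3829,.2791,-.001 scaled total [ 0.001  -0.0001  0.0012] min rows 1
```

Emit:
move_arm:
  motion:
    - [[0.001, 0, 0.001], [0, 0, 0], 0.6]
    - [[0, 0, 0], [0, 0, 0], 0.4]
    - [[0, 0, 0], [0, 0, 0], 0.2]
    - [[0, 0, 0], [0, 0, 0], 0]
    - [[0, 0, 0], [0, 0, 0], -0.2]
    - [[0, 0, 0], [0, 0, 0], -0.2]

```text
clock: 29.55
position: [0.3833, 0.2789, -0.0005]
ee_rot: [0.99, 0.14, -0.0, 0.001]
ft_force: [-1.8, -2.1, 10.4]
grip_width: 0.687
grasp_force: 35.6
```

Emit:
move_arm:
  motion:
    - [[0, 0, -0.01], [0, 0, 0], -0.4]
    - [[0, 0, -0.04], [0, 0, 0], -0.4]
    - [[0, 0, -0.05], [0, 0, 0], -0.4]
    - [[0, 0, -0.05], [0, 0, 0], -0.4]
    - [[0, 0, -0.05], [0, 0, 0], -0.4]
    - [[0, 0, -0.01], [0, 0, 0], -0.4]
    - [[0, 0, 0], [0, 0, 0], -0.4]
    - [[0, 0, 0], [0, 0, 0], -0.4]

```text
clock: 30.35
position: [0.3826, 0.2782, 0.1551]
ee_rot: [0.99, 0.14, -0.001, 0.001]
ft_force: [-0.7, 0.2, -1.3]
grip_width: 0.681
grasp_force: 37.9
```

```bash
python3 to.py ".589,-.2264,.155"
```

```text
pos [0.3826 0.2782 0.1551] axes x [ 0.961  0.278 -0.003] z [-0.0019 -0.0025 -1.    ] q [ 0.32  0.2  -1.12  1.9   0.2   1.16 -2.16] f [-0.7  0.2 -1.3] t 30.35
turn scaled [0.0028 0.0029 0.3583]
.589,-.2264,.155 scaled total [0.0776 0.7228 0.0013] min rows 12
```

Emit:
move_arm:
  motion:
    - [[0.0065, 0.0602, 0], [0, 0, 0], -0.4]
    - [[0.0065, 0.0602, 0], [0, 0, 0], -0.4]
    - [[0.0065, 0.0602, 0], [0, 0, 0], -0.4]
    - [[0.0065, 0.0602, 0], [0, 0, 0], -0.4]
    - [[0.0065, 0.0602, 0], [0, 0, 0], -0.4]
    - [[0.0065, 0.0602, 0], [0, 0, 0], -0.4]
    - [[0.0065, 0.0602, 0], [0, 0, 0], -0.4]
    - [[0.0065, 0.0602, 0], [0, 0, 0], -0.4]
    - [[0.0065, 0.0602, 0], [0, 0, 0], -0.4]
    - [[0.0065, 0.0602, 0], [0, 0, 0], -0.4]
    - [[0.0065, 0.0602, 0], [0, 0, 0], -0.4]
    - [[0.0065, 0.0602, 0], [0, 0, 0], -0.4]

```text
clock: 31.55
position: [0.5893, -0.2268, 0.1539]
ee_rot: [0.99, 0.141, -0.002, -0.0]
ft_force: [0.6, 0.1, 0.3]
grip_width: 0.684
grasp_force: 37.9
```

Emit:
move_arm:
  motion:
    - [[0, 0, 0], [0, 0, 0], -0.4]
    - [[0, 0, 0.04], [0, 0, 0], -0.4]
    - [[0, 0, 0.05], [0, 0, 0], -0.4]
    - [[0, 0, 0.04], [0, 0, 0], -0.4]
    - [[0, 0, 0], [0, 0, 0], -0.4]
    - [[0, 0, 0], [0, 0, 0], -0.4]
    - [[0, 0, 0], [0, 0, 0], -0.4]

```text
clock: 32.25
position: [0.5905, -0.2254, 0.0604]
ee_rot: [0.99, 0.141, 0.0, 0.001]
ft_force: [0.3, 0.9, 0.3]
grip_width: 0.68
grasp_force: 37.9
```

```bash
python3 to.py ".589,-.2264,.0177"; python3 look.py side s10 230 220 430 370 3
```

```text
pos [ 0.5905 -0.2254  0.0604] axes x [ 0.96   0.278 -0.   ] z [ 3.e-04 -2.e-03 -1.e+00] q [ 0.82  0.6  -0.71  1.59  0.42  1.11 -1.28] f [0.3 0.9 0.3] t 32.25
turn scaled [ 2.600e-03 -1.000e-04  3.591e-01]
.589,-.2264,.0177 scaled total [-0.0022  0.0006  0.0569] min rows 1
```

View pics/s10.png

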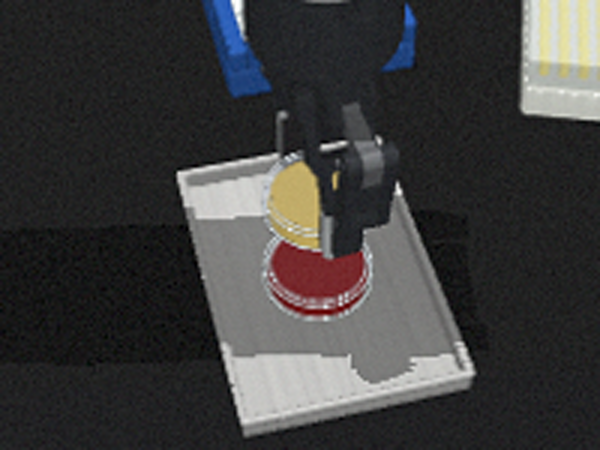

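The yellow plate hangs level above the blood plate, which lies flat in the tray at crop (318,275). I lower it in steps.

Emit:
move_arm:
  motion:
    - [[-0.0022, 0.0006, 0.02], [0.0025, 0, 0], -0.4]
    - [[0, 0, 0.02], [0, 0, 0], -0.4]
    - [[0, 0, 0.006], [0, 0, 0], -0.4]
    - [[0, 0, 0], [0, 0, 0], -0.4]
    - [[0, 0, 0], [0, 0, 0], -0.4]
    - [[0, 0, 0], [0, 0, 0], -0.4]

```text
clock: 32.9
position: [0.5884, -0.2264, 0.0249]
ee_rot: [0.99, 0.14, -0.001, -0.0]
ft_force: [0.6, 0.1, -0.9]
grip_width: 0.685
grasp_force: 37.9
```

```bash
python3 to.py ".589,-.2264,.0177"
```

```text
pos [ 0.5884 -0.2264  0.0249] axes x [ 0.961  0.278 -0.001] z [-1.1e-03  1.0e-04 -1.0e+00] q [ 0.81  0.64 -0.69  1.62  0.45  1.06 -1.3 ] f [ 0.6  0.1 -0.9] t 32.9
turn scaled [-3.000e-04  1.400e-03  3.587e-01]
.589,-.2264,.0177 scaled total [0.0008 0.0002 0.0096] min rows 1
```

Emit:
move_arm:
  motion:
    - [[0.0008, 0, 0.004], [0, 0, 0], -0.4]
    - [[0, 0, 0.003], [0, 0, 0], -0.4]
    - [[0, 0, 0], [0, 0, 0], -0.4]
    - [[0, 0, 0], [0, 0, 0], -0.4]

```text
clock: 33.3
position: [0.5885, -0.2262, 0.0191]
ee_rot: [0.99, 0.14, -0.001, -0.0]
ft_force: [-0.3, 0.9, -0.5]
grip_width: 0.682
grasp_force: 37.9
```

Emit:
move_arm:
  motion:
    - [[0, 0, 0.0015], [0, 0, 0], -0.4]
    - [[0, 0, 0], [0, 0, 0], -0.4]
    - [[0, 0, 0], [0, 0, 0], -0.4]

```text
clock: 33.6
position: [0.5886, -0.2263, 0.0181]
ee_rot: [0.99, 0.14, -0.001, -0.0]
ft_force: [-0.8, 0.3, -0.5]
grip_width: 0.683
grasp_force: 37.9
```

Emit:
move_arm:
  motion:
    - [[0, 0, 0.001], [0, 0, 0], -0.4]
    - [[0, 0, 0], [0, 0, 0], -0.4]
    - [[0, 0, 0], [0, 0, 0], -0.4]

```text
clock: 33.9
position: [0.5887, -0.2263, 0.0176]
ee_rot: [0.99, 0.14, -0.001, -0.0]
ft_force: [-1.4, 0.5, 3.7]
grip_width: 0.683
grasp_force: 38.3
```

Contact is where I expected it, so I release and retreat.

Emit:
move_arm:
  motion:
    - [[0, 0, 0], [0, 0, 0], 0.5]
    - [[0, 0, 0], [0, 0, 0], 0.7]
    - [[0, 0, 0], [0, 0, 0], 0.7]
    - [[0, 0, -0.015], [0, 0, 0], 0.7]
    - [[0, 0, -0.04], [0, 0, 0], 0.8]
    - [[0, 0, -0.06], [0, 0, 0], 1]
    - [[0, 0, -0.06], [0, 0, 0], 1]
    - [[0, 0, -0.03], [0, 0, 0], 1]
    - [[-0.05, 0.02, 0], [0, 0, 0], 1]
    - [[-0.05, 0.02, 0], [0, 0, 0], 1]
    - [[-0.05, 0.02, 0], [0, 0, 0], 1]
    - [[-0.05, 0.02, 0], [0, 0, 0], 1]

```text
clock: 35.1
position: [0.4603, -0.3264, 0.1722]
ee_rot: [0.99, 0.141, -0.001, 0.0]
ft_force: [1.2, -1.1, 0.1]
grip_width: 0.998
grasp_force: 0.0
```

```bash
python3 to.py; python3 look.py side s11 190 90 400 370 2.1; python3 - <<'E'
from h import *
from workcell import vision
d={n:vision.camera(n) for n in("top","side")}; T,S=d["top"],d["side"]
def go(n,k,X,P):
    a,_=blob(T["pixels"],k,proj(T,X)[0]); b,_=blob(S["pixels"],k,proj(S,X)[0]); print(n,fit([(T,a),(S,b)],P,X))
go("yellow","yellow",[.589,-.2265,.018],cyl(.028,.002,.011))
go("vial","red",[.589,.0013,.024],cyl(.014,.034,.05))
go("green","green",[.59,.182,.004],cyl(.017,.048,.066))
go("blue","blue",[.5836,.29,.004],cyl(.017,.048,.066))
E
```

```text
pos [ 0.4603 -0.3264  0.1722] axes x [ 0.96   0.278 -0.001] z [-1.3e-03 -4.0e-04 -1.0e+00] q [ 1.16  0.33 -0.75  1.67  0.24  1.23 -0.93] f [ 1.2 -1.1  0.1] t 35.1
turn scaled [3.000e-04 1.700e-03 3.591e-01]
yellow (array([ 0.58806292, -0.22629583,  0.01569389]), np.float64(0.015050061921670022))
vial (array([0.58763306, 0.00145952, 0.02174976]), np.float64(0.26543533914249906))
green (array([0.59184751, 0.18406022, 0.00343955]), np.float64(0.34693951688799984))
blue (array([0.58347558, 0.28944602, 0.00535578]), np.float64(0.21710044857945832))
```

View pics/s11.png

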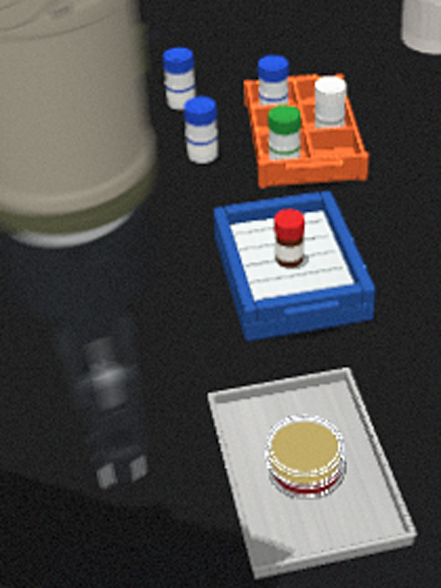

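Everything stands as asked: the vial is on the bed at crop (289,237), the green and blue bottles are in bays at (284,135) and (273,80), and yellow is stacked squarely on blood at (306,455).

```bash
python3 -c "
from workcell import order
print(order.hand_in())"
```

```text
the job is handed in; nothing more can be done
None
```

The job is done and handed in at about 35 s: the vial went first onto the cold bed, the green and blue bottles stand in rack bays, and the yellow plate sits squarely on the blood plate in the steel tray.

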